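# Stand the chopping board up at the free end of the rack

### The arm

A 6-joint arm with a two-finger parallel gripper is mounted at the origin on the work surface. World frame = base frame: x ahead of the robot, y to its left, z up, the work surface at z = 0. Lengths are in m, angles in rad, forces in N, time in s.
With the tool pointing down it reaches from about 0.275 to 0.775 m from the base axis. Payload 14.6 kg.
Tool frame: the origin (TCP) lies on the centre line of the jaws, within the pads' length; the fingertips stand 19 mm ahead of it and the grasp point (between the pads) is the TCP; z points along the fingers, y is the direction in which the jaws open and shut (so a half turn about z gives the same grasp; the last joint's range is limited). The gripper opens to 85 mm and grips with 20 to 120 N. Pads are 22 mm wide; open, the fingers measure 114 mm over their backs; the gripper's body (76 mm by 85 mm) begins 54 mm behind the grasp point. The pads swing forward as they close: fully open they stand 13 mm farther back than shut.
Start: joints at [-1.289, 0.263, -0.048, 1.259, 0, 1.415], TCP at [0.222, -0.476, 0.21] pointing down, gripper open.
Joint ranges: [-2.65, 2.65], [-0.89, 1.7], [-1.18, 1.37], [-2.13, 2.11], [-1.35, 1.29], [-3.14, 3.14]. Speed limits (rad/s): [1.89, 1.89, 2.57, 2.79, 3.14, 3.14].

### API

Orientations are given as a unit quaternion [w, x, y, z].
In Python, from rig import * gives the robot as it stands. The module is installed in compiled form; this text tells all that it offers.
- The arm moves only by the shell command python3 -m crank 'ROWS' [FORCE]. ROWS is JSON, a list of rows, each a list of 7 numbers: the turn, a rotation vector about the world's x, y, z in degrees, then the shift along the world's x, y, z in m, then the finger opening in m, from 0 to 0.0854. A call has 1 to 8 rows; each row is the pose to reach, as a shift and turn from the pose commanded when the call began; what a row does not reach only later rows make up. A row lasts 1/12 s, in which the tool goes at most 41.7 mm and 7.16 degrees, less where a joint would pass 70% of its speed; a pose out of reach is approached as far as the arm can. A call with a gripper value outside its range is refused whole. The fingers move at their own pace and stop on an object; FORCE is the grip in N (left out, the last holds). Time passes only in rows, so rows that repeat a pose let the fingers close. It gives the time, the measured TCP pose, the force and the opening at its end, in the units of the state.
- read_state(): the state, without advancing time (a new reading comes with each control period).
- capture(name): name is "scene" or "top"; returns (picture, depth): 420x560x3 uint8, red, green, blue; 420x560 float32, m along the optical axis (not along the pixel's ray), 0 where there is no reading.
- get_calibration(name): a dict with "fx", "fy", "cx", "cy" (pixels), "k1" (the pictures are not rectified: a ray, as slopes to the right and down, at radius r is drawn at 1 + k1 r^2 times it, then the intrinsics apply), "rvec" (rotation vector, rad) and "tvec" (3), from world to camera coordinates, as OpenCV has them. Camera axes: x right, y down, z forward; pixel columns grow to the right and rows downward; lengths in m; the calibration is good to about 2 mm. A picture is of the moment at which its call begins. get_calibration takes no time and is no camera call.
- sign_off(): hands the job in, once; it reports no verdict.
The state is a dict: "clock": time; "qpos": joint angles; "qd": joint speeds; "effort": joint torques, N m; "ee_pos": TCP position; "ee_rot": TCP orientation; "ft_force": force on the tool from outside, world axes, zero at the start; "moment": the same for the moment, N m; "opening": finger opening in m.
Only numpy, scipy, OpenCV 4.12 (cv2) and the standard library are available. Lean on these libraries where they do the work, as an engineer would, in place of code of your own. Each camera call takes 0.05 s, during which the arm holds its last target. There are 200 camera calls.

### The job

The white chopping board is lying flat across the upturned steel pan. Stand it up on a long edge on the counter, between the pan and an end plate of the rack, leaning back squarely and flat against that plate with its foot pushed right home against the plate. Use whichever end is not already taken up by the tin; leave the tin, the bowl and the bottles where they are.

Things in the scene. Friction and masses are not known exactly. Their poses are not given: they have to be found in the camera images.
- rack: Fixed rack. Origin on the counter at its centre, z up. Middle: upturned metal pan, top face 160 (x) by 90 (y) mm, 65 mm above the counter; rim 176 by 108 mm, 6 mm high. Each end (+y, -y): a steel plate leaning out 12 degrees, 96 mm from the rim. The ends are alike, but a 1 mm black mat (no obstacle) lies in the one without the tin. Two rods at x = +-125 mm, 8 mm high.
- plate_left (a point): Middle of the foot of the inner face of the end plate on the rack's +y side: rack frame y = +150 mm, on the counter. From there the plate leans outward by 0.21 rad; 160 mm wide along x, 108 mm high, 4 mm thick.
- plate_right (a point): Middle of the foot of the inner face of the end plate on the rack's -y side: rack frame y = -150 mm, on the counter. From there the plate leans outward by 0.21 rad; 160 mm wide along x, 108 mm high, 4 mm thick.
- board: Loose white plastic chopping board, 200 (its x) by 160 (its y) by 20 (its z) mm, 0.35 to 0.65 kg, lying flat across the pan at the start with its two long edges (those along its x) overhanging the pan. Origin at the centre of its underside, z out of its upper face.
- board_center (a point): The middle of the board (10 mm above its origin along its z). With the board flat against a plate it is 80 mm above the counter and 157 mm from the rack's middle along y.
- tin: Low round tin, 80 mm across and 50 mm high, standing on the counter in the space at one end of the rack, partly beneath the board's overhang. Origin at the centre of its underside.
- bowl: White bowl, 130 mm across, 50 mm high, on the counter to one side. Origin at the centre of its underside.
- sauce_bottle: Upright sauce bottle, 64 mm across, 190 mm high. Origin at the centre of its underside.
- squeeze_bottle: Upright squeeze bottle, 60 mm across, 170 mm high. Origin at the centre of its underside.

How it is judged:
On the way:
1. the board is tipped up out of the flat (angle between board's own z axis and vertical above 0.35 rad), for 0.1 s.
At the end, for the whole second after the job is handed in: The board rests on a long edge on the counter, leaning outward within 4 degrees of the plate's slope (12 degrees) and within 8 degrees of parallel with it, its middle within 10 mm of where it is when flat against the plate and 80 mm of its middle along it; tin within 20 mm of its start ((angle between board's own z axis and vertical between 1.711 and 1.856 rad or angle between board's own z axis and vertical between 1.286 and 1.431 rad) and height (world z) of board_center between 0.072 and 0.088 m and x of board_center in the frame of rack between -0.08 and 0.08 m and angle between the x axis of board and the x axis of rack, either way round below 0.14 rad and (y of board_center in the frame of rack between 0.145 and 0.167 m or y of board_center in the frame of rack between -0.167 and -0.145 m) and linear speed of board below 0.02 m/s and angular speed of board below 0.1 rad/s and distance of tin from where it was at the start of the episode below 0.02 m); the robot touches nothing.
It fails at once if the tin is pushed more than 20 mm or tipped over (distance of tin from where it was at the start of the episode above 0.02 m or angle between tin's own z axis and vertical above 0.4 rad).
It fails at once if the bowl or a bottle is moved more than 30 mm (distance of any of bowl, sauce_bottle, squeeze_bottle from where it was at the start of the episode above 0.03 m).
It also fails if it takes over 58 s, if anything falls off the work surface, if the arm or the gripper's body presses on something with over 40 N, if the wrist force passes 120 N, or if a joint passes its speed limit or range.

## Working session

There is one attempt and no reset: what is moved stays moved. The work goes in short steps, Python scripts to look and compute and a shell command to move; the robot and the scene stay as the last step left them, time stands still between calls to the robot, and variables do not carry over. Pictures are saved under pics/ and viewed, about 8 in all and at most 12, crops included, and the job is handed in when it is done.

```bash
mkdir -p pics; cat > h.py <<'E'
from rig import *
import numpy as np, cv2
def cal(n):
    c=get_calibration(n);K=np.array([[c['fx'],0,c['cx']],[0,c['fy'],c['cy']],[0,0,1]]);R=cv2.Rodrigues(np.array(c['rvec'],float))[0]
    return K,np.array([c['k1'],0,0,0,0.]),R,np.array(c['tvec'],float).ravel()
def rays(n,uv):
    K,d,R,t=cal(n);p=cv2.undistortPoints(np.array(uv,float).reshape(-1,1,2),K,d).reshape(-1,2)
    return np.c_[p,np.ones(len(p))],R,t
def onplane(n,uv,z):
    p,R,t=rays(n,uv);d=p@R;o=-R.T@t
    return o+d*((z-o[2])/d[:,2])[:,None]
def cloud(n,D):
    v,u=np.mgrid[:420,:560];p,R,t=rays(n,np.c_[u.ravel(),v.ravel()])
    return ((p*D.reshape(-1,1)-t)@R).reshape(420,560,3)
E
python3 - <<'E'
from h import *
for n in("scene","top"):
    im,D=capture(n);cv2.imwrite(f"pics/{n}0.png",im[...,::-1]);np.savez(f"{n}0.npz",im=im,D=D)
    K,d,R,t=cal(n);print(n,-R.T@t,R[2],(D>0).mean())
s=read_state();print(s['ee_pos'],s['ee_rot'],s['opening'],s['clock'])
E
```

```text
scene [ 1.27396914 -0.2617859   0.96489391] [-0.63430368  0.21187984 -0.7434822 ] 0.9958333333333333
top [0.44646059 0.00840587 1.03163625] [ 0.07791622 -0.03557994 -0.99632481] 0.9958715986394557
[ 0.22202357 -0.47544495  0.20988492] [-4.67082970e-04  9.76244471e-01  2.16671440e-01 -3.07628772e-05] 0.0855302550142269 0.1
```

View pics/top0.png

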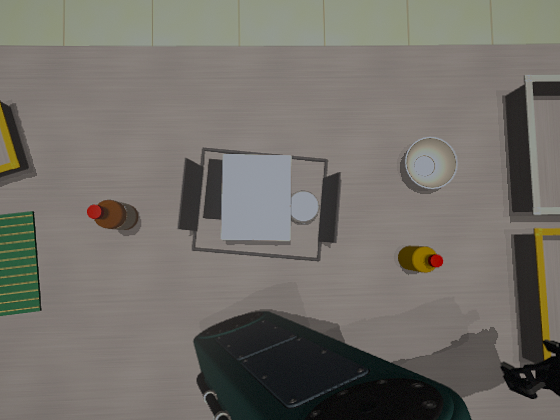

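View pics/scene0.png

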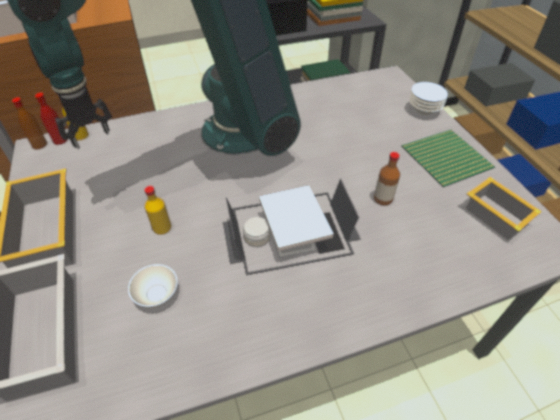

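The top view shows the board's corners at about (222,153), (291,155), (291,241) and (221,241). The tin is at (304,207), in the right-hand end. The left end has the black mat at (213,190) and is free. The rods run (203,149)-(327,160) and (193,250)-(320,260). The bottles are at (110,213) and (418,260), and the bowl is at (430,163).

```bash
python3 - <<'E'
from h import *
f=np.load("top0.npz");im,D=f['im'],f['D'];P=cloud("top",D)
hsv=cv2.cvtColor(im,cv2.COLOR_RGB2HSV)
print(hsv[197,256],hsv[207,304],hsv[190,213],hsv[120,256],hsv[149,205],hsv[200,188])
m=((P[...,2]>.072)&(P[...,2]<.1)).astype(np.uint8);m[:,:218]=0;m[:,298:]=0;m[:145]=0;m[250:]=0
c=max(cv2.findContours(m,0,2)[0],key=cv2.contourArea)
z=np.median(P[...,2][cv2.erode(m,np.ones((9,9)))>0]);print("board top z",z,cv2.contourArea(c))
w=onplane("top",c.reshape(-1,2),z)
r=cv2.minAreaRect(w[:,:2].astype(np.float32));print("board",r)
# colour version
mc=((hsv[...,2]>165)&(hsv[...,1]<40)).astype(np.uint8);mc[:,:210]=0;mc[:,292:]=0;mc[:140]=0;mc[250:]=0
c=max(cv2.findContours(mc,0,2)[0],key=cv2.contourArea)
print("boardc",cv2.minAreaRect(onplane("top",c.reshape(-1,2),z)[:,:2].astype(np.float32)))
# rods/rack outline: dark
md=((hsv[...,2]<110)).astype(np.uint8);md[:140]=0;md[268:]=0;md[:,:170]=0;md[:,350:]=0
cv2.imwrite("pics/md.png",md*255)
pts=onplane("top",[(203,149),(327,160),(320,260),(193,250)],.008);print("rods",pts.round(4).tolist())
# tin
print("tin",onplane("top",[(304,207)],.05))
for n,px in(("sauce",(97,212)),("sq",(436,261)),("bowl",(430,163))):print(n,P[px[1],px[0]].round(3))
# plates: points above .03 in left & right regions
for lo,hi in((175,204),(318,345)):
    q=P[150:250,lo:hi].reshape(-1,3);q=q[(q[:,2]>.03)&(q[:,2]<.12)]
    A=np.c_[q,np.ones(len(q))];mu=q.mean(0);n=np.linalg.svd(q-mu)[2][2];print("plate",len(q),mu,n,q.min(0),q.max(0))
E
```

```text
[108  21 161] [111  21 160] [ 0  5 53] [ 11  21 132] [15 13 78] [15 11 47]
board top z 0.08522290946348099 5826.5
board ((0.5491948127746582, 0.028843536972999573), (0.15939082205295563, 0.199296772480011), 87.95726776123047)
boardc ((0.4518156349658966, 0.022174786776304245), (0.0, 0.0), 0.0)
rods [[0.6795, 0.1615, 0.008], [0.6472, -0.1488, 0.008], [0.3974, -0.1239, 0.008], [0.4289, 0.1875, 0.008]]
tin [[ 0.52609258 -0.08370918  0.05      ]]
sauce [0.512 0.346 0.191]
sq [ 0.398 -0.346  0.17 ]
bowl [ 0.636 -0.411  0.007]
plate 1066 [0.55748297 0.18526153 0.07464366] [ 0.1051138   0.97048953 -0.21702803] [0.47858897 0.16793311 0.03002538] [0.63719609 0.20323571 0.11175992]
plate 942 [ 0.52206598 -0.14445487  0.07434315] [0.10323664 0.96660351 0.2345631 ] [ 0.4436964  -0.16247393  0.03000488] [ 0.60290148 -0.11721642  0.1122008 ]
```

View pics/md.png

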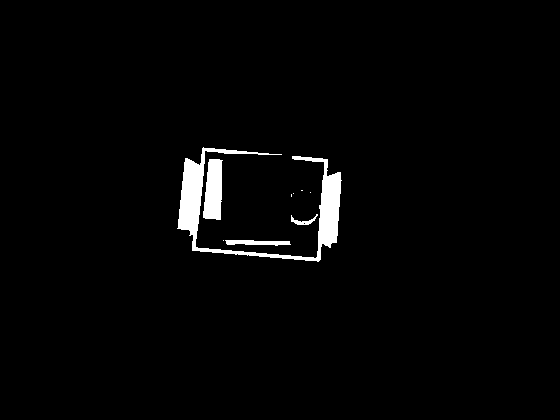

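```bash
python3 -m crank '[[0,0,5,0.02,0.02,0.04,0.0854],[0,0,30,0.16,0.2,0.06,0.0854],[0,0,30,0.16,0.2,0.06,0.0854],[0,0,30,0.16,0.2,0.06,0.0854],[0,0,30,0.16,0.2,0.06,0.0854],[0,0,30,0.16,0.2,0.06,0.0854],[0,0,30,0.16,0.2,0.06,0.0854],[0,0,30,0.16,0.2,0.06,0.0854]]' 60
python3 -m crank '[[0,0,29,0.161,0.197,0,0.0854],[0,0,29,0.161,0.197,0,0.0854],[0,0,29,0.161,0.197,0,0.0854],[0,0,29,0.161,0.197,0,0.0854],[0,0,29,0.161,0.197,0,0.0854],[0,0,29,0.161,0.197,0,0.0854],[0,0,29,0.161,0.197,0,0.0854],[0,0,29,0.161,0.197,0,0.0854]]'
python3 -c "
from h import *;from scipy.spatial.transform import Rotation as R
s=read_state();q=s['ee_rot'];print(R.from_quat(np.r_[q[1:],q[0]]).as_matrix().round(3),s['qpos'])"
```

```text
clock: 0.77
ee_pos: [0.3842, -0.2724, 0.2708]
ee_rot: [0.0, 0.886, 0.464, 0.001]
ft_force: [0.3, -0.5, 1.0]
opening: 0.0853
clock: 1.43
ee_pos: [0.5439, -0.0772, 0.2694]
ee_rot: [-0.001, 0.742, 0.67, -0.0]
ft_force: [0.7, -0.6, -0.6]
opening: 0.0856
[[ 0.101  0.995 -0.001]
 [ 0.995 -0.101  0.   ]
 [ 0.    -0.001 -1.   ]] [-2.89413121e-01  2.97999911e-01  1.61107112e-01  1.43515960e+00
  1.01882829e-06  1.38250169e+00]
```

```bash
python3 -m crank '[[0,0,0,0,-0.004,-0.18,0.0854],[0,0,0,0,-0.004,-0.18,0.0854],[0,0,0,0,-0.004,-0.18,0.0854],[0,0,0,0,-0.004,-0.18,0.0854],[0,0,0,0,-0.004,-0.18,0.0854],[0,0,0,0,-0.004,-0.18,0.0854]]'
python3 - <<'E'
from h import *
im,D=capture("scene");cv2.imwrite("pics/s1.png",cv2.resize(im[150:290,190:380,::-1],None,fx=4,fy=4))
E
```

```text
clock: 1.93
ee_pos: [0.54, -0.0836, 0.087]
ee_rot: [-0.003, 0.744, 0.669, -0.002]
ft_force: [0.0, 0.1, -0.0]
opening: 0.0858
```

View pics/s1.png

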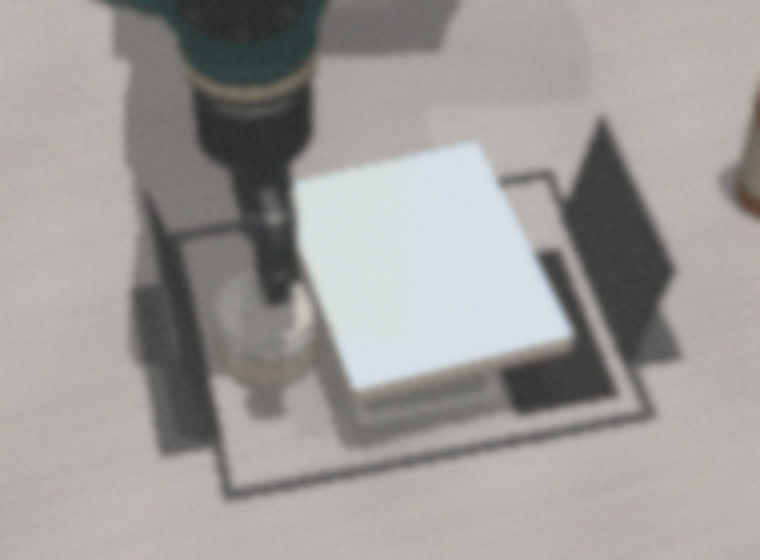

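```bash
python3 -m crank '[[0,0,0,0,0.003,-0.006,0.0854],[0,0,0,0.001,0.008,-0.006,0.0854],[0,0,0,0.001,0.013,-0.006,0.0854],[0,0,0,0.002,0.018,-0.006,0.0854],[0,0,0,0.003,0.024,-0.006,0.0854],[0,0,0,0.003,0.030,-0.006,0.0854],[0,0,0,0.004,0.036,-0.006,0.0854],[0,0,0,0.004,0.04,-0.006,0.0854]]'
python3 - <<'E'
from h import *
im,D=capture("top");P=cloud("top",D)
m=((P[...,2]>.076)&(P[...,2]<.095)).astype(np.uint8);m[:,:190]=0;m[:,298:]=0;m[:145]=0;m[250:]=0
c=max(cv2.findContours(m,0,2)[0],key=cv2.contourArea)
print(cv2.minAreaRect(onplane("top",c.reshape(-1,2),.085)[:,:2].astype(np.float32)))
cv2.imwrite("pics/t1.png",cv2.resize(im[130:270,160:350,::-1],None,fx=4,fy=4))
E
```

```text
clock: 2.65
ee_pos: [0.5473, -0.0418, 0.0844]
ee_rot: [0.0, 0.743, 0.67, 0.0]
ft_force: [0.5, -1.3, 0.1]
opening: 0.0854
((0.5512831211090088, 0.07428814470767975), (0.0695861428976059, 0.19856667518615723), 87.12227630615234)
```

```bash
python3 - <<'E'
from h import *
im,D=capture("scene");cv2.imwrite("pics/s2.png",cv2.resize(im[150:290,190:380,::-1],None,fx=4,fy=4))
E
```

```text
(no output)
```

View pics/s2.png

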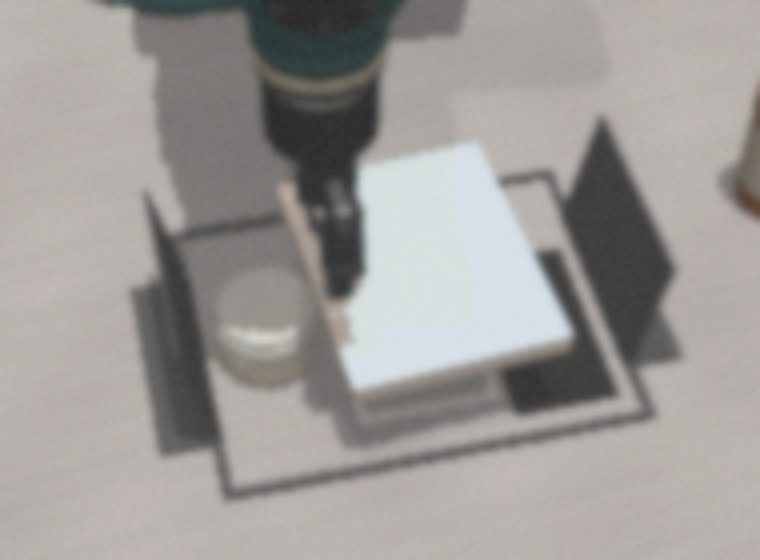

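Crop: the open fingers, tip at about (340,290), slid over the top of the board, which has not moved. So when open, the tips are level with the TCP. I'll back off, go lower and push again.

```bash
python3 -m crank '[[0,0,0,0,0,0.012,0.0854],[0,0,0,-0.005,-0.045,0.012,0.0854],[0,0,0,-0.005,-0.045,0.012,0.0854],[0,0,0,-0.005,-0.045,-0.012,0.0854],[0,0,0,-0.005,-0.045,-0.012,0.0854],[0,0,0,-0.004,-0.035,-0.012,0.0854],[0,0,0,-0.003,-0.028,-0.012,0.0854],[0,0,0,-0.002,-0.022,-0.012,0.0854]]'
python3 -m crank '[[0,0,0,0,0.005,0,0.0854],[0,0,0,0.001,0.010,0,0.0854],[0,0,0,0.001,0.014,0,0.0854],[0,0,0,0.002,0.018,0,0.0854],[0,0,0,0.002,0.020,0,0.0854]]'
cat > b.py <<'E'
from h import *
im,D=capture("top");P=cloud("top",D)
hsv=cv2.cvtColor(im,cv2.COLOR_RGB2HSV)
m=((hsv[...,0]>95)&(hsv[...,0]<125)&(hsv[...,1]>12)&(hsv[...,2]>130)).astype(np.uint8);m[:,:160]=0;m[:,350:]=0;m[:130]=0;m[270:]=0
m&=(P[...,2]>.055).astype(np.uint8)
C=np.array([.5392,.020]);ex=np.array([.9944,-.1054]);ey=np.array([.1054,.9944])
q=P[m>0];q=np.c_[(q[:,:2]-C)@ex,(q[:,:2]-C)@ey,q[:,2]];lo,hi=np.percentile(q,[1,99],axis=0);print(len(q),"rack lo/hi",lo.round(3),hi.round(3))
if len(q)>50:
    n=np.linalg.svd(q-q.mean(0),full_matrices=False)[2][2];n*=np.sign(n[2]);print("normal rack",n.round(3),"tilt deg",np.degrees(np.arccos(n[2])).round(1),"mean",q.mean(0).round(4))
E
python3 b.py
```

```text
clock: 3.42
ee_pos: [0.5455, -0.0635, 0.0731]
ee_rot: [0.0, 0.743, 0.67, 0.0]
ft_force: [0.1, 1.0, 0.7]
opening: 0.0852
clock: 3.83
ee_pos: [0.5472, -0.0441, 0.0724]
ee_rot: [0.0, 0.743, 0.669, 0.0]
ft_force: [-0.8, -0.4, 0.3]
opening: 0.0854
2152 rack lo/hi [-0.089  0.023  0.081] [0.103 0.091 0.089]
normal rack [0.054 0.988 0.146] tilt deg 81.6 mean [0.0188 0.0585 0.0862]
```

```bash
python3 - <<'E'
from h import *
im,D=capture("scene");P=cloud("scene",D)
C=np.array([.5392,.020]);ex=np.array([.9944,-.1054]);ey=np.array([.1054,.9944])
q=P.reshape(-1,3);c=im.reshape(-1,3);Q=np.c_[(q[:,:2]-C)@ex,(q[:,:2]-C)@ey,q[:,2]]
dark=c.max(1)<70
s=dark&(abs(Q[:,0])<.075)&(Q[:,1]>-.11)&(Q[:,1]<0)&(Q[:,2]>.055)
for z in np.arange(.06,.15,.01):
    k=s&(abs(Q[:,2]-z-.005)<.005);print(z.round(3),k.sum(),(Q[k][:,:2].min(0).round(3),Q[k][:,:2].max(0).round(3)) if k.any() else '')
w=(Q[:,2]>.08)&(Q[:,2]<.09)&(abs(Q[:,0])<.12)&(abs(Q[:,1])<.13)&~dark
print("board top",w.sum(),np.percentile(Q[w],[1,99],axis=0).round(3))
cv2.imwrite("pics/s3.png",cv2.resize(im[150:290,190:380,::-1],None,fx=4,fy=4))
E
```

```text
0.06 0 
0.07 0 
0.08 0 
0.09 0 
0.1 0 
0.11 1 (array([ 0.068, -0.063]), array([ 0.068, -0.063]))
0.12 9 (array([ 0.068, -0.068]), array([ 0.07, -0.06]))
0.13 2 (array([ 0.068, -0.063]), array([ 0.072, -0.061]))
0.14 0 
board top 2495 [[-0.089 -0.07   0.081]
 [ 0.109  0.091  0.088]]
```

View pics/s3.png

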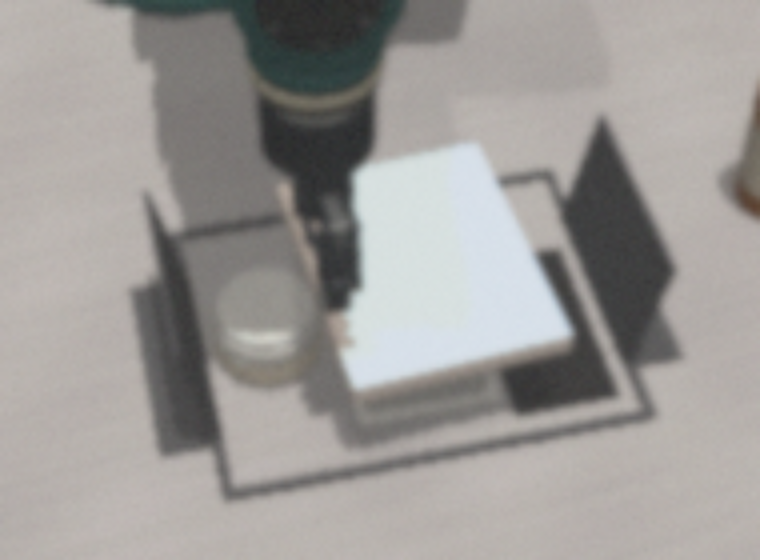

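```bash
python3 - <<'E'
from h import *
im,D=capture("scene");P=cloud("scene",D)
C=np.array([.5392,.020]);ex=np.array([.9944,-.1054]);ey=np.array([.1054,.9944])
Q=np.dstack([(P[...,:2]-C)@ex,(P[...,:2]-C)@ey,P[...,2]])
for v in range(196,240,3):
    print(v,[(im[v,u].max(),*(Q[v,u]*1000).astype(int)) for u in (268,271,274,277,280)])
E
```

```text
196 [(np.uint8(53), np.int64(45), np.int64(-71), np.int64(213)), (np.uint8(54), np.int64(51), np.int64(-65), np.int64(218)), (np.uint8(54), np.int64(48), np.int64(-56), np.int64(213)), (np.uint8(105), np.int64(33), np.int64(-45), np.int64(195)), (np.uint8(222), np.int64(-69), np.int64(-14), np.int64(84))]
199 [(np.uint8(51), np.int64(50), np.int64(-73), np.int64(208)), (np.uint8(84), np.int64(50), np.int64(-65), np.int64(206)), (np.uint8(75), np.int64(52), np.int64(-57), np.int64(206)), (np.uint8(118), np.int64(40), np.int64(-47), np.int64(192)), (np.uint8(222), np.int64(-57), np.int64(-17), np.int64(84))]
202 [(np.uint8(55), np.int64(48), np.int64(-72), np.int64(194)), (np.uint8(76), np.int64(55), np.int64(-66), np.int64(200)), (np.uint8(95), np.int64(64), np.int64(-60), np.int64(208)), (np.uint8(105), np.int64(41), np.int64(-47), np.int64(181)), (np.uint8(222), np.int64(-45), np.int64(-19), np.int64(84))]
205 [(np.uint8(91), np.int64(-42), np.int64(-56), np.int64(84)), (np.uint8(80), np.int64(72), np.int64(-70), np.int64(208)), (np.uint8(116), np.int64(74), np.int64(-62), np.int64(
[... 2784 characters left out ...]
), np.int64(-53), np.int64(83)), (np.uint8(223), np.int64(65), np.int64(-45), np.int64(84))]
235 [(np.uint8(110), np.int64(24), np.int64(-72), np.int64(29)), (np.uint8(114), np.int64(2), np.int64(-59), np.int64(-1)), (np.uint8(154), np.int64(70), np.int64(-63), np.int64(83)), (np.uint8(186), np.int64(71), np.int64(-55), np.int64(82)), (np.uint8(224), np.int64(74), np.int64(-47), np.int64(83))]
238 [(np.uint8(113), np.int64(27), np.int64(-73), np.int64(18)), (np.uint8(112), np.int64(14), np.int64(-61), np.int64(0)), (np.uint8(152), np.int64(74), np.int64(-64), np.int64(75)), (np.uint8(220), np.int64(82), np.int64(-57), np.int64(82)), (np.uint8(225), np.int64(86), np.int64(-50), np.int64(85))]
```

Crop: the finger ends at about (338,305). The board edge, with the gripper's shadow on it, has not moved, so the tips are still above the board. I'll go lower while clear of the board and watch the force.

```bash
python3 -m crank '[[0,0,0,-0.003,-0.03,0.004,0.0854],[0,0,0,-0.004,-0.04,0.004,0.0854],[0,0,0,-0.004,-0.04,-0.012,0.0854],[0,0,0,-0.004,-0.04,-0.012,0.0854],[0,0,0,-0.003,-0.032,-0.012,0.0854],[0,0,0,-0.003,-0.026,-0.012,0.0854],[0,0,0,-0.002,-0.020,-0.012,0.0854]]'
python3 -m crank '[[0,0,0,0,0.005,0,0.0854],[0,0,0,0.001,0.010,0,0.0854],[0,0,0,0.001,0.014,0,0.0854],[0,0,0,0.002,0.018,0,0.0854],[0,0,0,0.002,0.020,0,0.0854]]'
python3 b.py
```

```text
clock: 4.57
ee_pos: [0.5452, -0.0637, 0.0608]
ee_rot: [0.0, 0.743, 0.669, 0.0]
ft_force: [0.1, 0.2, 0.8]
opening: 0.0855
clock: 4.98
ee_pos: [0.5473, -0.0441, 0.0604]
ee_rot: [0.0, 0.743, 0.669, 0.0]
ft_force: [0.5, -0.1, 0.4]
opening: 0.0855
2187 rack lo/hi [-0.09   0.021  0.081] [0.103 0.092 0.089]
normal rack [0.056 0.993 0.099] tilt deg 84.3 mean [0.0189 0.0578 0.0891]
```

```bash
python3 - <<'E'
from h import *
im,D=capture("scene");K,d,R,t=cal("scene")
img=cv2.resize(im[150:250,220:340,::-1],None,fx=6,fy=6,interpolation=cv2.INTER_CUBIC).copy()
p=np.array(read_state()['ee_pos'])
for off,c in((0.05,(0,0,255)),(-.05,(0,255,0))):
    for z in(-.006,0,.02,.04,.06):
        w=p+np.array([.995,-.105,0])*off+[0,0,z]
        uv=cv2.projectPoints(w.reshape(1,3),cv2.Rodrigues(R)[0],t,K,d)[0].ravel();cv2.circle(img,tuple(int(a) for a in ((uv-[220,150])*6+3)),3,c,-1)
cv2.imwrite("pics/s4.png",img)
E
```

```text
(no output)
```

View pics/s4.png

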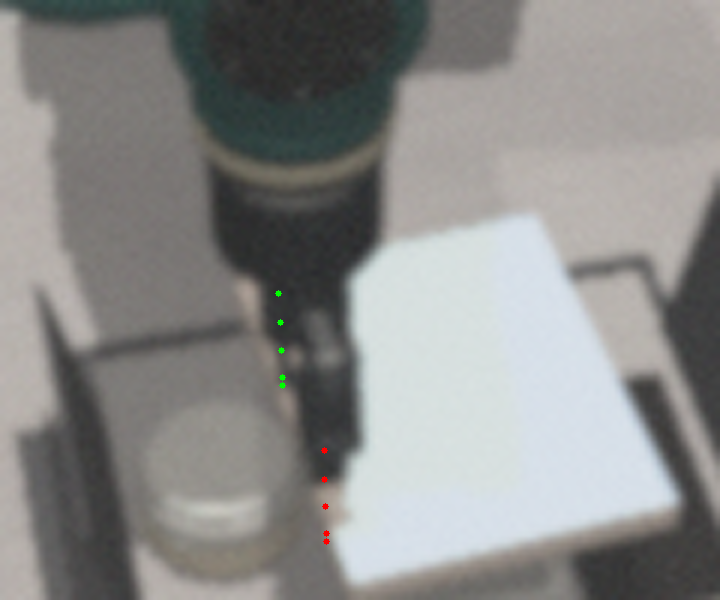

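The picture shows the reported TCP (red dots at about (326,540)) roughly 60 px below the visible fingertip at (325,475). The fingertips are therefore about 40 mm higher than the stated geometry, which agrees with there being no contact force. Since the tips swept over the board, they are above 85 mm, so dropping another 20 mm keeps them over 65 mm and clear of the tin.

```bash
python3 -m crank '[[0,0,0,-0.003,-0.03,0,0.0854],[0,0,0,-0.004,-0.04,0,0.0854],[0,0,0,-0.004,-0.04,-0.020,0.0854],[0,0,0,-0.004,-0.04,-0.020,0.0854],[0,0,0,-0.003,-0.032,-0.020,0.0854],[0,0,0,-0.003,-0.026,-0.020,0.0854],[0,0,0,-0.002,-0.020,-0.020,0.0854],[0,0,0,-0.002,-0.016,-0.020,0.0854]]'
python3 -m crank '[[0,0,0,0,0.004,0,0.0854],[0,0,0,0.001,0.008,0,0.0854],[0,0,0,0.001,0.012,0,0.0854],[0,0,0,0.002,0.016,0,0.0854]]'
python3 b.py
```

```text
clock: 5.75
ee_pos: [0.5455, -0.0596, 0.0409]
ee_rot: [0.0, 0.743, 0.67, 0.0]
ft_force: [-1.7, -2.4, 0.8]
opening: 0.0854
clock: 6.08
ee_pos: [0.5472, -0.0444, 0.0405]
ee_rot: [0.0, 0.743, 0.669, -0.0]
ft_force: [-0.4, -2.6, 1.9]
opening: 0.0852
2985 rack lo/hi [-0.082  0.018  0.081] [0.111 0.106 0.09 ]
normal rack [0.104 0.988 0.116] tilt deg 83.3 mean [0.0203 0.0652 0.0904]
```

Contact at last: the force is -2.6 N along y and the board edge moved from 91 to 106 mm. I'll keep pushing to the tipping point.

```bash
python3 -m crank '[[0,0,0,0,0.004,0,0.0854],[0,0,0,0.001,0.007,0,0.0854],[0,0,0,0.001,0.010,0,0.0854],[0,0,0,0.001,0.013,0,0.0854],[0,0,0,0.002,0.016,0,0.0854],[0,0,0,0.002,0.019,0,0.0854],[0,0,0,0.002,0.022,0,0.0854]]'
python3 b.py
python3 - <<'E'
from h import *
im,D=capture("scene");cv2.imwrite("pics/s5.png",cv2.resize(im[150:290,190:380,::-1],None,fx=4,fy=4))
E
```

```text
clock: 6.72
ee_pos: [0.5492, -0.0224, 0.0403]
ee_rot: [0.0, 0.743, 0.669, 0.0]
ft_force: [-0.6, -3.3, 1.8]
opening: 0.0853
2391 rack lo/hi [-0.082  0.057  0.081] [0.111 0.128 0.09 ]
normal rack [0.076 0.987 0.144] tilt deg 81.7 mean [0.0203 0.0954 0.0897]
```

View pics/s5.png

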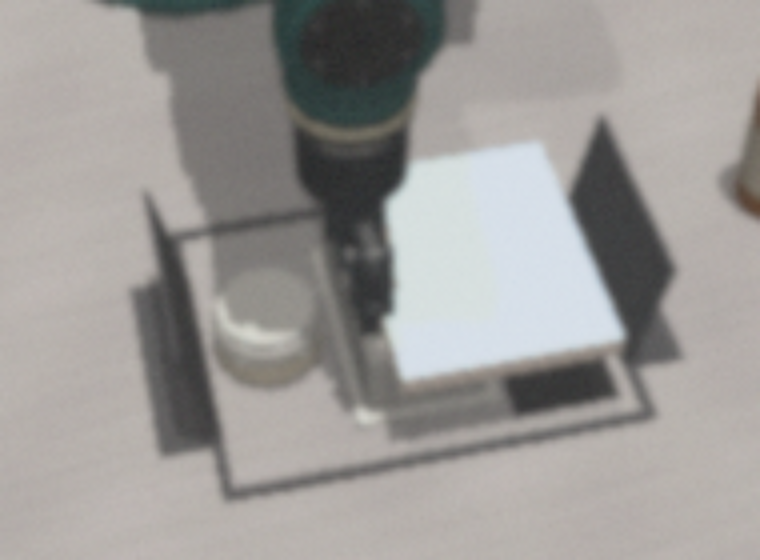

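The picture shows the board flat and square to the rack, with its leading edge nearly at the plate. The fingers at (375,320) are behind its trailing edge, and the tin is untouched. The board is at the tipping point, so I'll keep going gently.

```bash
python3 -m crank '[[0,0,0,0,0.002,0.002,0.0854],[0,0,0,0,0.004,0.002,0.0854],[0,0,0,0.001,0.006,0.002,0.0854],[0,0,0,0.001,0.008,0.002,0.0854],[0,0,0,0.001,0.010,0.002,0.0854],[0,0,0,0.001,0.011,0.002,0.0854],[0,0,0,0.001,0.011,0.002,0.0854]]'
python3 b.py
```

```text
clock: 7.4
ee_pos: [0.55, -0.0115, 0.0422]
ee_rot: [-0.0, 0.743, 0.669, -0.0]
ft_force: [-0.9, 0.0, 0.6]
opening: 0.0854Traceback (most recent call last):
  File "b.py", line 7, in <module>
    q=P[m>0];q=np.c_[(q[:,:2]-C)@ex,(q[:,:2]-C)@ey,q[:,2]];lo,hi=np.percentile(q,[1,99],axis=0);print(len(q),"rack lo/hi",lo.round(3),hi.round(3))
                                                                 ~~~~~~~~~~~~~^^^^^^^^^^^^^^^^^
    return _quantile_unchecked(
        a, q, axis, out, overwrite_input, method, keepdims, weights)
    return _ureduce(a,
                    func=_quantile_ureduce_func,
    ...<5 lines>...
                    overwrite_input=overwrite_input,
                    method=method)
    r = func(a, **kwargs)
    result = _quantile(arr,
                       quantiles=q,
    ...<2 lines>...
                       out=out,
                       weights=wgt)
    slices_having_nans = np.isnan(arr[-1, ...])
                                  ~~~^^^^^^^^^
IndexError: index -1 is out of bounds for axis 0 with size 0
```

It tipped. I'll look and measure.

```bash
cat > c.py <<'E'
from h import *
import sys
C=np.array([.5392,.020]);ex=np.array([.9944,-.1054]);ey=np.array([.1054,.9944])
def prof(n):
    im,D=capture(n);P=cloud(n,D);Q=np.dstack([(P[...,:2]-C)@ex,(P[...,:2]-C)@ey,P[...,2]])
    hsv=cv2.cvtColor(im,cv2.COLOR_RGB2HSV)
    m=(hsv[...,1]>8)&(hsv[...,0]>90)&(hsv[...,0]<130)&(hsv[...,2]>70)&(abs(Q[...,0])<.13)&(abs(Q[...,1])<.19)&(Q[...,2]>.01)&~((Q[...,1]<-.05)&(Q[...,2]<.065))
    mm=cv2.erode(m.astype(np.uint8),np.ones((3,3)))>0
    q=Q[mm];print(n,len(q))
    for a in np.arange(-.1,.19,.02):
        k=abs(q[:,1]-a-.01)<.01
        if k.sum()>5:print(" y",a.round(2),k.sum(),"z",np.percentile(q[k][:,2],[5,50,95]).round(3),"x",np.percentile(q[k][:,0],[2,98]).round(3))
    return im
if __name__=="__main__":
    for n in("top","scene"):im=prof(n)
    cv2.imwrite(sys.argv[1],cv2.resize(im[130:290,190:390,::-1],None,fx=3.5,fy=3.5))
E
python3 c.py pics/s6.png
```

```text
top 0
scene 0
```

View pics/s6.png

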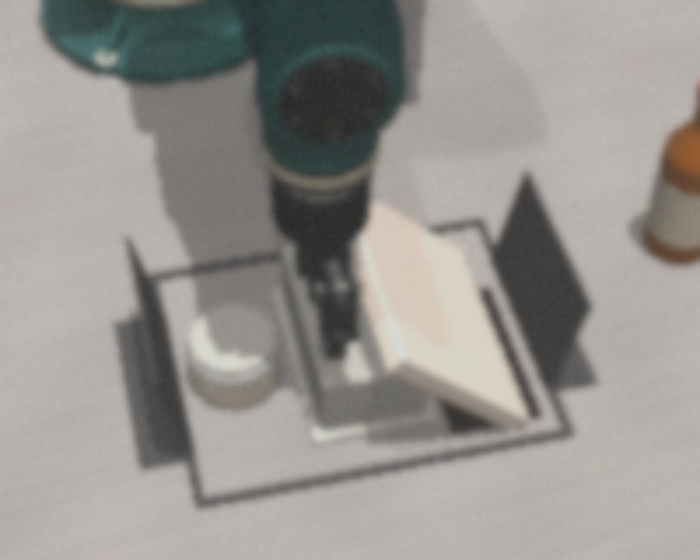

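Crop: the board has tipped and leans on the pan edge. Its upper edge runs (370,210)-(400,365), its lower corner on the mat is at (525,420), and it looks pinkish here. I'll fix the mask and measure the tilt.

```bash
sed -i 's/m=(hsv.*Q\[...,2\]>.01)&~.*/m=(im.min(2)>95)\&(abs(Q[...,0])<.12)\&(Q[...,1]>-.03)\&(Q[...,1]<.19)\&(Q[...,2]>.012)/; s/a in np.arange(-.1,.19,.02)/a in np.arange(-.04,.19,.02)/' c.py; python3 c.py pics/s7.png
```

```text
top 845
 y 0.08 315 z [0.039 0.046 0.055] x [-0.031  0.109]
 y 0.1 518 z [0.02  0.029 0.038] x [-0.071  0.106]
 y 0.12 8 z [0.015 0.018 0.021] x [-0.068  0.094]
scene 1903
 y -0.04 38 z [0.021 0.057 0.067] x [0.06  0.081]
 y -0.02 146 z [0.022 0.063 0.076] x [0.041 0.082]
 y 0.0 430 z [0.034 0.118 0.125] x [-0.014  0.113]
 y 0.02 319 z [0.03  0.105 0.117] x [-0.064  0.114]
 y 0.04 259 z [0.077 0.088 0.098] x [-0.072  0.113]
 y 0.06 258 z [0.057 0.068 0.077] x [-0.07   0.114]
 y 0.08 251 z [0.038 0.048 0.058] x [-0.072  0.114]
 y 0.1 202 z [0.021 0.031 0.039] x [-0.069  0.113]
```

The board slopes at about 43.5°. Its foot is at rack y ≈ 0.107 and its upper underside corner at (y −0.010, z 0.110). I'll keep the open fingers as a wide pusher under the upper edge, swing the board up and raise the tool as it goes.

```bash
python3 -m crank '[[0,0,0,0.001,0.006,0.004,0.0854],[0,0,0,0.001,0.012,0.008,0.0854],[0,0,0,0.002,0.018,0.012,0.0854],[0,0,0,0.003,0.024,0.016,0.0854],[0,0,0,0.003,0.030,0.019,0.0854],[0,0,0,0.004,0.036,0.022,0.0854],[0,0,0,0.004,0.041,0.024,0.0854],[0,0,0,0.005,0.045,0.026,0.0854]]'
python3 c.py pics/s8.png
```

```text
clock: 8.32
ee_pos: [0.555, 0.034, 0.0686]
ee_rot: [-0.0, 0.743, 0.669, 0.0]
ft_force: [-1.0, -2.4, 0.3]
opening: 0.0853
top 0
scene 1755
 y -0.04 109 z [0.032 0.064 0.068] x [-0.068  0.08 ]
 y -0.02 322 z [0.035 0.064 0.067] x [-0.071  0.08 ]
 y 0.0 310 z [0.028 0.064 0.067] x [-0.066  0.081]
 y 0.02 209 z [0.026 0.064 0.14 ] x [-0.017  0.113]
 y 0.04 183 z [0.066 0.131 0.143] x [-0.01   0.115]
 y 0.06 208 z [0.086 0.103 0.119] x [-0.057  0.114]
 y 0.08 206 z [0.058 0.075 0.089] x [-0.063  0.114]
 y 0.1 185 z [0.029 0.044 0.059] x [-0.061  0.114]
 y 0.12 23 z [0.023 0.028 0.03 ] x [-0.056  0.113]
```

```bash
python3 -m crank '[[0,0,0,0.001,0.006,0.002,0.0854],[0,0,0,0.001,0.012,0.004,0.0854],[0,0,0,0.002,0.018,0.006,0.0854],[0,0,0,0.003,0.024,0.008,0.0854],[0,0,0,0.003,0.029,0.010,0.0854],[0,0,0,0.004,0.034,0.012,0.0854],[0,0,0,0.004,0.039,0.012,0.0854],[0,0,0,0.005,0.044,0.012,0.0854]]'
python3 c.py pics/s9.png
```

```text
clock: 9.08
ee_pos: [0.56, 0.0779, 0.0804]
ee_rot: [-0.0, 0.743, 0.669, 0.0]
ft_force: [-3.2, -2.6, 9.1]
opening: 0.0853
top 1023
 y -0.04 208 z [0.062 0.065 0.068] x [-0.074  0.075]
 y -0.02 553 z [0.062 0.065 0.068] x [-0.073  0.074]
 y 0.0 262 z [0.062 0.065 0.068] x [-0.054  0.075]
scene 1371
 y -0.04 102 z [0.033 0.064 0.067] x [-0.068  0.081]
 y -0.02 324 z [0.03  0.064 0.067] x [-0.068  0.081]
 y 0.0 332 z [0.029 0.064 0.067] x [-0.07   0.081]
 y 0.02 338 z [0.033 0.064 0.067] x [-0.07   0.081]
 y 0.04 24 z [0.028 0.063 0.066] x [-0.066  0.08 ]
 y 0.06 48 z [0.14  0.153 0.175] x [0.077 0.113]
 y 0.08 127 z [0.088 0.142 0.159] x [0.062 0.115]
 y 0.1 67 z [0.027 0.06  0.096] x [0.11  0.116]
 y 0.12 9 z [0.019 0.029 0.041] x [0.11  0.114]
```

View pics/s9.png

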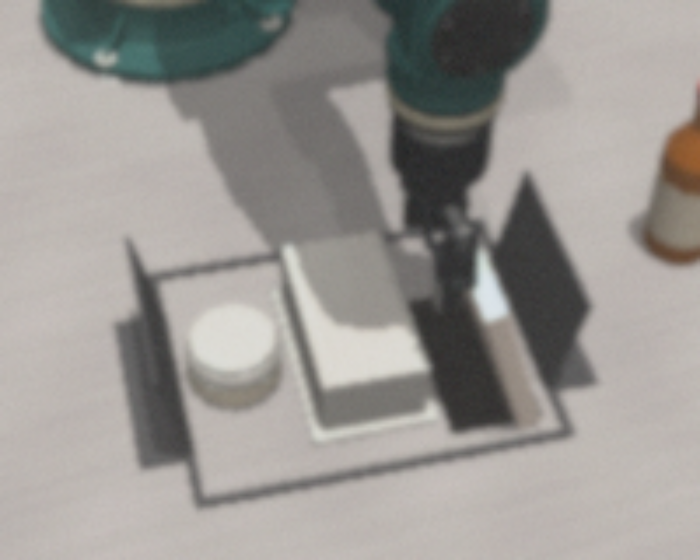

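Crop: the board is at about 74°, resting against the fingers at (450,290). Its end face runs from (490,300) to (535,420), the foot is just short of the plate and the tin is clear. The vertical force of 9 N suggests the top corner is touching the gripper, so I'll raise the tool a little and go on to upright.

```bash
python3 -m crank '[[0,0,0,0,0.001,0.012,0.0854],[0,0,0,0.001,0.006,0.02,0.0854],[0,0,0,0.001,0.011,0.022,0.0854],[0,0,0,0.002,0.016,0.022,0.0854],[0,0,0,0.002,0.020,0.022,0.0854],[0,0,0,0.003,0.024,0.022,0.0854],[0,0,0,0.003,0.027,0.022,0.0854],[0,0,0,0.003,0.03,0.022,0.0854]]'
python3 c.py pics/s10.png|sed -n '/scene/,$p'
```

```text
clock: 9.85
ee_pos: [0.5629, 0.1077, 0.1019]
ee_rot: [-0.0, 0.743, 0.669, -0.0]
ft_force: [-1.2, -0.0, -0.4]
opening: 0.0852
scene 1631
 y -0.04 106 z [0.037 0.064 0.068] x [-0.069  0.08 ]
 y -0.02 334 z [0.032 0.064 0.067] x [-0.068  0.08 ]
 y 0.0 336 z [0.03  0.064 0.067] x [-0.071  0.081]
 y 0.02 327 z [0.033 0.064 0.067] x [-0.07   0.081]
 y 0.04 23 z [0.045 0.063 0.066] x [-0.066  0.079]
 y 0.1 325 z [0.034 0.102 0.16 ] x [0.036 0.114]
 y 0.12 176 z [0.03  0.131 0.161] x [0.041 0.114]
```

```bash
cat > e.py <<'E'
from c import *
im,D=capture("scene");P=cloud("scene",D);Q=np.dstack([(P[...,:2]-C)@ex,(P[...,:2]-C)@ey,P[...,2]])
m=(im.min(2)>80)&(Q[...,1]>.07)&(Q[...,1]<.24)&(Q[...,2]>.012)&(abs(Q[...,0])<.13);q=Q[m]
t=q[q[:,2]>.145]
if len(t)>5:print("top edge",len(t),"y",np.percentile(t[:,1],[3,50,97]).round(3),"z",np.percentile(t[:,2],[50,97]).round(3),"x",t[:,0].max().round(3))
e=q[(q[:,0]>.095)]
for z in(.02,.04,.06,.08,.1,.12,.14):
    k=abs(e[:,2]-z)<.008
    if k.sum()>4:print("end z",z,k.sum(),np.percentile(e[k][:,1],[3,50,97]).round(3))
for xx in(-.08,-.04,0,.04,.08):
    k=abs(t[:,0]-xx)<.02
    if k.sum()>4:print("top x",xx,k.sum(),np.percentile(t[k][:,1],[5,50,95]).round(3))
E
python3 e.py
```

```text
top edge 638 y [0.073 0.124 0.149] z [0.233 0.619] x 0.114
end z 0.02 29 [0.117 0.122 0.136]
end z 0.04 31 [0.117 0.122 0.136]
end z 0.06 33 [0.118 0.125 0.135]
end z 0.08 32 [0.119 0.124 0.136]
end z 0.1 36 [0.119 0.124 0.138]
end z 0.12 36 [0.12  0.126 0.14 ]
end z 0.14 36 [0.121 0.125 0.138]
top x -0.04 40 [0.07  0.077 0.138]
top x 0 30 [0.132 0.138 0.143]
top x 0.04 324 [0.076 0.123 0.146]
top x 0.08 186 [0.086 0.122 0.15 ]
```

The board stands upright with its inner face at y ≈ 0.117, about 13 mm short of home. I'll back off, tilt the tool 30° so the tips lead, then go down behind the board and push low.

```bash
python3 -m crank '[[0,0,0,-0.003,-0.03,0.01,0.0854],[29.8,-3.2,0,-0.003,-0.03,0.01,0.0854],[29.8,-3.2,0,-0.003,-0.03,0.01,0.0854],[29.8,-3.2,0,-0.003,-0.03,0.01,0.0854],[29.8,-3.2,0,-0.003,-0.03,0.01,0.0854],[29.8,-3.2,0,-0.003,-0.03,0.01,0.0854],[29.8,-3.2,0,-0.003,-0.03,0.01,0.0854]]'
python3 -m crank '[[0,0,0,0.003,0.028,0,0.0854],[0,0,0,0.003,0.028,-0.03,0.0854],[0,0,0,0.003,0.028,-0.06,0.0854],[0,0,0,0.003,0.028,-0.08,0.0854],[0,0,0,0.003,0.028,-0.09,0.0854],[0,0,0,0.003,0.028,-0.09,0.0854]]'
python3 e.py | grep end
python3 - <<'E'
from c import *
im,D=capture("scene");K,d,R,t=cal("scene")
img=cv2.resize(im[130:290,190:390,::-1],None,fx=3.5,fy=3.5,interpolation=cv2.INTER_CUBIC)
cv2.imwrite("pics/s11.png",img)
E
```

```text
clock: 10.58
ee_pos: [0.5598, 0.0755, 0.1113]
ee_rot: [-0.173, 0.719, 0.645, 0.192]
ft_force: [-0.0, 0.2, -0.7]
opening: 0.0856
clock: 11.08
ee_pos: [0.5621, 0.1062, 0.0209]
ee_rot: [-0.173, 0.718, 0.647, 0.191]
ft_force: [0.8, 0.0, 0.3]
opening: 0.0856
end z 0.02 38 [0.121 0.126 0.142]
end z 0.04 38 [0.127 0.133 0.15 ]
end z 0.06 38 [0.134 0.139 0.156]
end z 0.08 43 [0.141 0.147 0.162]
end z 0.1 49 [0.147 0.154 0.168]
end z 0.12 50 [0.155 0.161 0.179]
end z 0.14 49 [0.161 0.166 0.18 ]
```

View pics/s11.png

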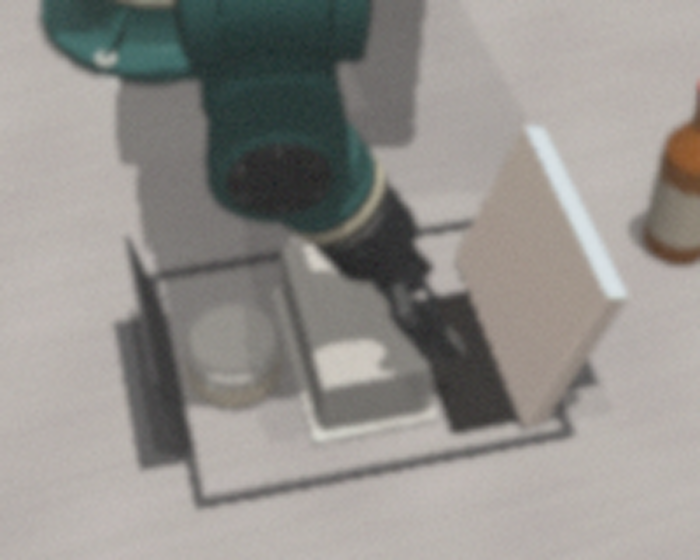

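The board now leans on the plate at about 18°, with its foot about 13 mm short of home. The tips, at (455,350) in the crop, are in the gap and clear of it. Now I'll push low at the foot while watching the force.

```bash
python3 -m crank '[[0,0,0,0.001,0.01,0,0.0854],[0,0,0,0.002,0.02,-0.004,0.0854],[0,0,0,0.002,0.023,-0.008,0.0854],[0,0,0,0.003,0.026,-0.01,0.0854],[0,0,0,0.003,0.029,-0.01,0.0854],[0,0,0,0.003,0.032,-0.01,0.0854]]'
python3 e.py|grep end
```

```text
clock: 11.68
ee_pos: [0.5661, 0.1376, 0.0122]
ee_rot: [-0.173, 0.718, 0.647, 0.192]
ft_force: [-0.8, 0.4, 1.5]
opening: 0.0857
end z 0.02 40 [0.12  0.125 0.141]
end z 0.04 38 [0.128 0.133 0.147]
end z 0.06 42 [0.134 0.139 0.154]
end z 0.08 45 [0.141 0.146 0.162]
end z 0.1 48 [0.148 0.153 0.169]
end z 0.12 48 [0.156 0.161 0.176]
end z 0.14 45 [0.162 0.168 0.181]
```

```bash
python3 -m crank '[[0,0,0,0,0.003,0,0.0854],[0,0,0,0.001,0.006,0,0.0854],[0,0,0,0.001,0.009,0,0.0854],[0,0,0,0.001,0.012,0,0.0854],[0,0,0,0.002,0.015,0,0.0854],[0,0,0,0.002,0.018,0,0.0854],[0,0,0,0.002,0.020,0,0.0854]]'
python3 e.py|grep end
```

```text
clock: 12.32
ee_pos: [0.5681, 0.1577, 0.0123]
ee_rot: [-0.173, 0.718, 0.647, 0.193]
ft_force: [0.8, -1.1, 0.1]
opening: 0.0854
end z 0.02 41 [0.12  0.126 0.143]
end z 0.04 41 [0.127 0.132 0.146]
end z 0.06 39 [0.134 0.139 0.156]
end z 0.08 41 [0.141 0.147 0.162]
end z 0.1 44 [0.148 0.153 0.168]
end z 0.12 47 [0.155 0.161 0.179]
end z 0.14 47 [0.163 0.168 0.183]
```

```bash
python3 -m crank '[[0,0,0,0,0.002,0,0.0854],[0,0,0,0,0.004,0,0.0854],[0,0,0,0.001,0.006,0,0.0854],[0,0,0,0.001,0.008,0,0.0854],[0,0,0,0.001,0.010,0,0.0854],[0,0,0,0.001,0.010,0,0.0854]]'
python3 e.py|grep end
```

```text
clock: 12.87
ee_pos: [0.5692, 0.1671, 0.0122]
ee_rot: [-0.172, 0.718, 0.647, 0.192]
ft_force: [-1.4, -6.2, -1.7]
opening: 0.0856
end z 0.02 39 [0.133 0.138 0.154]
end z 0.04 35 [0.137 0.143 0.159]
end z 0.06 40 [0.142 0.148 0.162]
end z 0.08 40 [0.147 0.151 0.166]
end z 0.1 39 [0.15  0.154 0.168]
end z 0.12 41 [0.155 0.161 0.174]
end z 0.14 43 [0.16  0.163 0.179]
```

Slope is now about 12° and the faces are where they should be. I'll press a little more to seat it, then retreat.

```bash
python3 -m crank '[[0,0,0,0,0.001,0,0.0854],[0,0,0,0,0.002,0,0.0854],[0,0,0,0,0.003,0,0.0854]]'
python3 e.py|grep end
```

```text
clock: 13.17
ee_pos: [0.5693, 0.1675, 0.0119]
ee_rot: [-0.17, 0.719, 0.646, 0.191]
ft_force: [-9.4, -42.9, 14.5]
opening: 0.0854
end z 0.02 36 [0.134 0.138 0.155]
end z 0.04 39 [0.138 0.143 0.158]
end z 0.06 41 [0.141 0.146 0.162]
end z 0.08 41 [0.146 0.152 0.167]
end z 0.1 41 [0.151 0.157 0.171]
end z 0.12 42 [0.156 0.16  0.173]
end z 0.14 45 [0.159 0.164 0.179]
```

```bash
python3 -m crank '[[0,0,0,0,-0.006,0,0.0854],[0,0,0,-0.001,-0.012,0.02,0.0854],[0,0,0,-0.003,-0.025,0.06,0.0854],[0,0,0,-0.005,-0.045,0.1,0.0854],[0,0,0,-0.007,-0.065,0.14,0.0854],[0,0,0,-0.009,-0.09,0.18,0.0854],[0,0,0,-0.012,-0.12,0.2,0.0854],[0,0,0,-0.012,-0.12,0.2,0.0854]]'
python3 e.py
python3 - <<'E'
from c import *
im,D=capture("scene");P=cloud("scene",D);Q=np.dstack([(P[...,:2]-C)@ex,(P[...,:2]-C)@ey,P[...,2]])
m=(im.min(2)>60)&(Q[...,1]>.12)&(Q[...,1]<.175)&(Q[...,2]>.02)&(Q[...,2]<.15)&(abs(Q[...,0])<.105)
q=Q[m];q=q[abs(q[:,1]-(.1296+.2126*q[:,2]))<.012]
n=np.linalg.svd(q-q.mean(0),full_matrices=False)[2][2];n*=np.sign(n[1]);mu=q.mean(0)
print(len(q),"inner face normal",n.round(3),"tilt",np.degrees(np.arcsin(-n[2])).round(1),"yaw",np.degrees(n[0]/n[1]).round(1),"resid",np.std((q-mu)@n).round(4),
 "x",np.percentile(q[:,0],[1,99]).round(3))
y80=mu[1]-(n[2]*(.08-mu[2])+n[0]*(.013-mu[0]))/n[1];print("inner face y at z80",y80.round(4),"centre y approx",(y80+.01/np.cos(.21)).round(4))
top,_=capture("top")
both=np.hstack([cv2.resize(im[130:290,190:390],(400,320)),cv2.resize(top[130:290,160:360],(400,320))]);cv2.imwrite("pics/fin.png",both[...,::-1])
h=cv2.cvtColor(top,cv2.COLOR_RGB2HSV)
print("tin px",cv2.HoughCircles(cv2.medianBlur(top[170:240,280:330].max(2),3),cv2.HOUGH_GRADIENT,1,50,param1=60,param2=10,minRadius=10,maxRadius=18))
E
```

```text
clock: 13.88
ee_pos: [0.5586, 0.047, 0.2168]
ee_rot: [-0.17, 0.718, 0.647, 0.194]
ft_force: [-0.0, -1.3, 0.1]
opening: 0.0856
top edge 490 y [0.162 0.169 0.183] z [0.157 0.161] x 0.115
end z 0.02 35 [0.134 0.139 0.154]
end z 0.04 37 [0.138 0.142 0.157]
end z 0.06 40 [0.142 0.148 0.162]
end z 0.08 39 [0.148 0.152 0.167]
end z 0.1 34 [0.152 0.155 0.17 ]
end z 0.12 44 [0.155 0.16  0.175]
end z 0.14 45 [0.159 0.163 0.179]
top x -0.08 48 [0.163 0.17  0.182]
top x -0.04 91 [0.162 0.168 0.183]
top x 0 96 [0.162 0.169 0.182]
top x 0.04 98 [0.162 0.169 0.182]
top x 0.08 106 [0.162 0.168 0.181]
1306 inner face normal [-0.     0.978 -0.211] tilt 12.2 yaw -0.0 resid 0.001 x [-0.083  0.103]
inner face y at z80 0.1482 centre y approx 0.1584
tin px [[[24.5 11.5 14.1]]]
```

View pics/fin.png

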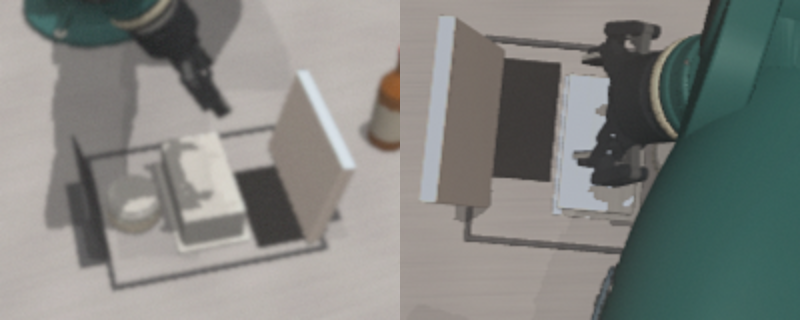

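The board is flat against the plate: tilt 12.2°, yaw 0.0°, centre y ≈ 0.158, x ≈ +0.01. The pictures show the arm clear of everything and the tin in place. Handing in.

```bash
python3 -c "
from rig import *
print(sign_off())"
```

```text
the job is handed in; nothing more can be done
None
```

The board is standing on its long edge in the free (+y, black mat) end, flat against the end plate with its foot pushed home. I handed the job in at about 14 s on the robot's clock; `sign_off()` gave no verdict.

**What I did:** I used the open fingers as a wide pusher. I slid the board off the pan until it tipped into the gap, then swung it up to vertical. When I next looked, it had gone over and was leaning against the plate. Finally I tilted the tool 30° and pushed the foot home, reaching 43 N at the wrist, with the limit at 120 N.

**Last checks, from the camera with the arm clear:**

| Check | Measured | Target |
|---|---|---|
| Lean | 12.2° | 12° ± 4° |
| Out of parallel with the plate | 0.0° | under 8° |
| Middle, along rack y | about 158 mm | 145–167 mm |
| Middle, along rack x | about +10 to +13 mm | within ±80 mm |
| Top edge height | about 160 mm, resting on the counter | – |

**What failed or disagreed:**
- **Fingertips higher than described:** with the gripper open, the tips were about 35 mm above the reported tool point, where the stated geometry puts them slightly below it. My first three pushes passed over the board without moving it, so I lowered the tool in steps until it made contact.
- **Tin position not re-measured:** an automatic circle fit for the tin in the last top view was meaningless because the arm hid it. I judged the tin unmoved from the scene pictures only; nothing went near it below its top.
- **Bowl and squeeze bottle:** I did not look at these again at the end, but the arm only came near them on the first approach, at about 0.27 m height.

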